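# Kit the gearbox gears into their nests

### The arm

A 7-joint arm with a two-finger parallel gripper is mounted at the origin on the work surface. World frame = base frame: x ahead of the robot, y to its left, z up, the work surface at z = 0. Lengths are in m, angles in rad, forces in N, time in s.
With the tool pointing down it reaches from about 0.4 to 0.85 m from the base axis. Payload 4.5 kg.
Tool frame: the origin (TCP) lies at the very end of the fingers, on their centre line; the grasp point (between the pads) lies 19 mm behind it; z points along the fingers, y is the line along which they close (so a half turn about z gives the same grasp; the last joint's range is limited). The gripper opens to 88 mm and grips with 3 to 60 N. Pads are 18 mm wide; open, the fingers measure 123 mm over their backs; the gripper's body (75 mm by 187 mm) begins 45 mm behind the grasp point.
Start: joints at [1.323, 0.689, -0.195, 1.565, 0.157, 0.902, -0.215], TCP at [0.174, -0.6, 0.239] pointing down, gripper open.
Joint ranges: [-3.01, 3.01], [-0.46, 2.08], [-1.47, 1.51], [0.13, 2.56], [-1, 4.14], [0.04, 2.09], [-2.66, 2.66]. Speed limits (rad/s): [2.57, 2.57, 3.14, 3.14, 3.14, 3.14, 3.14].

### API

Orientations are given as a unit quaternion [x, y, z, w].
In Python, from plant import r gives the robot as it stands. The module is installed in compiled form; this text tells all that it offers.
- The arm moves only by the tool step_arm, never from a script. Its argument "increments" is a list of rows, each a list of 2 entries, a list of its own where there are three numbers: the shift along the world's x, y, z in cm, then the turn, a rotation vector about the world's x, y, z in degrees. A call has exactly 10 rows; each row shifts and turns the commanded pose from where the row before left it; what a row does not reach is not made up. A row lasts 1/10 s, in which the tool goes at most 50 mm and 8.59 degrees, less where a joint would pass 70% of its speed; a pose out of reach is approached as far as the arm can. A call is refused whole if a number of a shift passes 5 or a number of a turn 8.59, either way. A call with a gripper value outside its range is refused whole. "fingers" is the opening, from 0 (shut) to 1 (fully open), set as the call begins (left out, the last holds). The fingers move at their own pace and stop on an object; "grip_force" is the grip in N (left out, the last holds). Time passes only in rows, so rows that do not move let the fingers close, or fill a call up. It gives the time, the measured TCP pose, the force, the opening and the grip force at its end, in the units of the state.
- r.get_state(): the state, without advancing time (a new reading comes with each control period).
- r.snapshot(name): name is "side" or "top" or "wrist"; returns (picture, depth): 480x640x3 uint8, red, green, blue; 480x640 float32, m along the optical axis (not along the pixel's ray), 0 where there is no reading.
- r.calibration(name): a dict with "fov_y" (degrees; the focal length in pixels is half the picture's height over the tangent of half this angle, whatever the lens; pixels are square), "cx", "cy" (the principal point, pixels), "k1" (the pictures are not rectified: a ray, as slopes to the right and down, at radius r is drawn at 1 + k1 r^2 times it, then the intrinsics apply), "R" (3x3) and "t" (3): a world point X has camera coordinates R X + t. Camera axes: x right, y down, z forward; pixel columns grow to the right and rows downward; lengths in m; the calibration is good to about 2 mm. A picture is of the moment at which its call begins: read the wrist's pose just before it. calibration takes no time and is no camera call; for the wrist camera it gives the pose at the moment of the call.
- r.finish_job(): hands the job in; it is judged then, once.
The state is a dict: "clock": time; "q": joint angles; "qd": joint speeds; "joint_torque": joint torques, N m; "tool_pos": TCP position; "eef_rot": TCP orientation; "contact_force": force on the tool from outside, world axes, zero at the start; "moment": the same for the moment, N m; "opening": opening from 0.0 (shut) to 1.0 (fully open); "finger_force": force on a finger pad.
Only numpy, scipy, OpenCV 4.12 (cv2) and the standard library are available. Lean on these libraries where they do the work, as an engineer would, in place of code of your own. Each camera call takes 0.05 s, during which the arm holds its last target. There are 200 camera calls.

### The job

For the gearbox rebuild, put each of the four toothed gears, hub up, into the white nest made for it: the largest gear in the largest nest, and so on down to the smallest in the smallest, each lying flat on the floor of its recess. Set the gears down rather than dropping them, and leave the ball bearing and the three-armed flange that lie among them where they are.

Things in the scene. Friction and masses are not known exactly. Their poses are not given: they have to be found in the camera images.
- gear_largest: The largest of four loose bare-steel toothed gears, lying flat with its hub up: a toothed disc 90 mm across the teeth and 14 mm thick, with a plain round hub 26 mm in diameter standing 25 mm above the disc's upper face (39 mm high in all). Origin: centre of the underside; z points up along the hub. Weighs roughly 0.55 kg. Grip it by the hub.
- gear_second: The second-largest of four loose bare-steel toothed gears, lying flat with its hub up: a toothed disc 74 mm across the teeth and 14 mm thick, with a plain round hub 26 mm in diameter standing 25 mm above the disc's upper face (39 mm high in all). Origin: centre of the underside; z points up along the hub. Weighs roughly 0.4 kg. Grip it by the hub.
- gear_third: The third-largest of four loose bare-steel toothed gears, lying flat with its hub up: a toothed disc 58 mm across the teeth and 14 mm thick, with a plain round hub 26 mm in diameter standing 25 mm above the disc's upper face (39 mm high in all). Origin: centre of the underside; z points up along the hub. Weighs roughly 0.27 kg. Grip it by the hub.
- gear_smallest: The smallest of four loose bare-steel toothed gears, lying flat with its hub up: a toothed disc 42 mm across the teeth and 14 mm thick, with a plain round hub 26 mm in diameter standing 25 mm above the disc's upper face (39 mm high in all). Origin: centre of the underside; z points up along the hub. Weighs roughly 0.16 kg. Grip it by the hub.
- nest_largest: The largest of four white plastic nests fixed to the bench: a square plate 124 by 124 mm, 12 mm thick, with a round recess 108 mm in diameter and 8 mm deep in its middle (recess floor 4 mm above the bench); made for the gear 90 mm across, with 9 mm of play all round. Origin: centre of the underside, on the bench under the middle of the recess; z up.
- nest_second: The second-largest of four white plastic nests fixed to the bench: a square plate 108 by 108 mm, 12 mm thick, with a round recess 92 mm in diameter and 8 mm deep in its middle (recess floor 4 mm above the bench); made for the gear 74 mm across, with 9 mm of play all round. Origin: centre of the underside, on the bench under the middle of the recess; z up.
- nest_third: The third-largest of four white plastic nests fixed to the bench: a square plate 92 by 92 mm, 12 mm thick, with a round recess 76 mm in diameter and 8 mm deep in its middle (recess floor 4 mm above the bench); made for the gear 58 mm across, with 9 mm of play all round. Origin: centre of the underside, on the bench under the middle of the recess; z up.
- nest_smallest: The smallest of four white plastic nests fixed to the bench: a square plate 76 by 76 mm, 12 mm thick, with a round recess 60 mm in diameter and 8 mm deep in its middle (recess floor 4 mm above the bench); made for the gear 42 mm across, with 9 mm of play all round. Origin: centre of the underside, on the bench under the middle of the recess; z up.
- bearing: A loose steel ball bearing lying flat among the gears, 68 mm outside diameter, 17 mm high, smooth rim, open bore of 35 mm and no hub. Not a gear; stays where it is. Origin: centre of the underside, z up.
- flange: A loose steel coupling flange lying among the gears: three round-ended arms reaching 45 mm from its centre, 10 mm thick, on a boss 32 mm in diameter and 30 mm high. Not a gear; stays where it is. Origin: centre of the underside, z up.
There are look-alikes about, which are no part of the job. What is shaped like the gear_third but purple, red or turquoise is not meant.

How it is judged:
At the end, for the whole second after the job is handed in: Each gear lies in its own nest (largest in largest, down to smallest in smallest): centre within 11.5 mm of the nest's, underside under 7 mm above the bench, hub up, level within 0.08 rad, released, at rest; bearing and flange within 20 mm of where they lay (horizontal distance between gear_largest and nest_largest below 0.0115 m and z of gear_largest in the frame of nest_largest below 0.007 m and angle between each of gear_largest, gear_second, gear_third, gear_smallest's own z axis and vertical below 0.08 rad and linear speed of each of gear_largest, gear_second, gear_third, gear_smallest below 0.02 m/s and contact force between the fingers and gear_largest below 0.05 N and horizontal distance between gear_second and nest_second below 0.0115 m and z of gear_second in the frame of nest_second below 0.007 m and contact force between the fingers and gear_second below 0.05 N and horizontal distance between gear_third and nest_third below 0.0115 m and z of gear_third in the frame of nest_third below 0.007 m and contact force between the fingers and gear_third below 0.05 N and horizontal distance between gear_smallest and nest_smallest below 0.0115 m and z of gear_smallest in the frame of nest_smallest below 0.007 m and contact force between the fingers and gear_smallest below 0.05 N and distance of each of bearing, flange from where it was at the start of the episode below 0.02 m); the robot touches nothing.
It fails at once if the bearing or the flange is moved more than 20 mm from where it lay (distance of any of bearing, flange from where it was at the start of the episode above 0.02 m).
It fails at once if a gear is let go or dropped with its underside more than 35 mm above the bench ((height (world z) of gear_largest above 0.035 m and contact force between the fingers and gear_largest below 0.05 N) or (height (world z) of gear_second above 0.035 m and contact force between the fingers and gear_second below 0.05 N) or (height (world z) of gear_third above 0.035 m and contact force between the fingers and gear_third below 0.05 N) or (height (world z) of gear_smallest above 0.035 m and contact force between the fingers and gear_smallest below 0.05 N)).
It also fails if it takes over 99 s, if anything falls off the work surface, if the arm or the gripper's body presses on something with over 40 N, if the wrist force passes 120 N, or if a joint passes its speed limit or range.

## Working session

There is one attempt and no reset: what is moved stays moved. The work goes in short steps, Python scripts to look and compute and a tool call to move; the robot and the scene stay as the last step left them, time stands still between calls to the robot, and variables do not carry over. Pictures are saved under pics/ and viewed, at most 14 in all, crops included, and the job is handed in when it is done.

Besides the shell and the picture viewer there is one more tool, called after "Request:" in YAML: its name, and indented under it one key for each argument. step_arm: Moves the arm, as the interface text tells. Its arguments: {"type":"object","properties":{"increments":{"type":"array","items":{"type":"array"}},"fingers":{"type":"number"},"grip_force":{"type":"number"}},"required":["increments"]}

```bash
mkdir -p pics; cat > h.py <<'E'
import numpy as np,cv2
from plant import r
def snap(n,f=None):
    c=r.calibration(n); p,d=r.snapshot(n)
    if f: cv2.imwrite('pics/'+f,p[:,:,::-1])
    return c,p,d
def world(c,d):
    h,w=d.shape; f=h/2/np.tan(np.radians(c['fov_y'])/2)
    K=np.array([[f,0,c['cx']],[0,f,c['cy']],[0,0,1.]])
    v,u=np.mgrid[:h,:w]
    n=cv2.undistortPoints(np.stack([u,v],-1).reshape(-1,1,2).astype(float),K,np.array([c['k1'],0,0,0,0.])).reshape(h,w,2)
    # exact for small k1
    P=np.dstack([n,np.ones((h,w))])*d[...,None]
    return (P-np.array(c['t']))@np.array(c['R'])
E
python3 - <<'E'
from h import *
s=r.get_state();print(s)
c,p,d=snap('top','top0.png');W=world(c,d);np.savez('/tmp/top0.npz',W=W,p=p,d=d)
print(c, (d==0).mean())
c2,_,_=snap('side','side0.png')
E
```

```text
{'clock': 0.0, 'q': array([ 1.3228213 ,  0.68999688, -0.19452649,  1.5663405 ,  0.15733166,
        0.90250731, -0.21507365]), 'qd': array([ 5.48186966e-04, -1.35104604e-03,  1.76160292e-04, -3.89651757e-04,
        1.45930370e-04,  7.47564236e-05, -9.12759748e-05]), 'joint_torque': array([ 6.49329149e-05, -5.27564871e+01, -1.26630194e+00, -1.53426111e+01,
       -5.25095535e-02,  6.73057701e-03,  1.58131179e-04]), 'tool_pos': array([ 0.17356209, -0.59975617,  0.23790326]), 'eef_rot': array([ 9.90081529e-01,  1.40490945e-01, -2.04731960e-04, -9.05052130e-04]), 'contact_force': array([0.24026267, 0.3272691 , 0.42143319]), 'moment': array([-0.00163784, -0.00240354, -0.03344488]), 'finger_force': 0.0, 'opening': 0.9980189613405646}
{'fov_y': 43.55732965137254, 'cx': 323.27006960830226, 'cy': 232.49625319388656, 'k1': -0.1689103975481079, 'R': array([[-0.0172625 , -0.99979758,  0.01033421],
       [-0.99858792,  0.01672042, -0.05042407],
       [ 0.05024107, -0.01119006, -0.99867443]]), 't': array([-0.04774932,  0.44695338,  1.20697322])} 0.003994140625
```

View pics/top0.png

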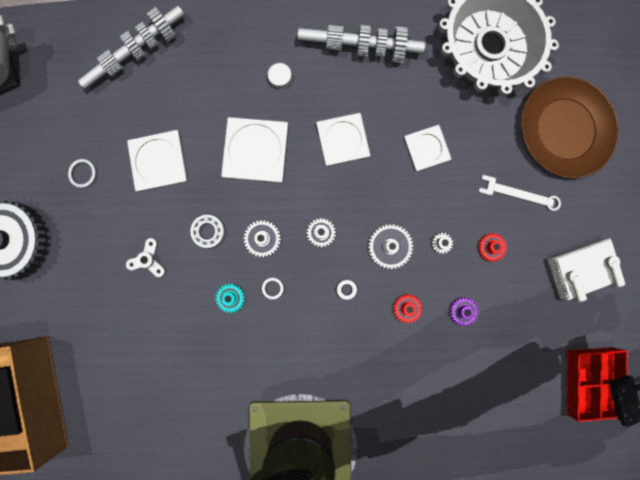

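The picture shows the nests in a row at about (157,160), (254,149), (343,139) and (428,147). The gears are at (262,238), (320,233), (391,246) and (442,243), the bearing is at (207,231) and the flange at (146,258). Next I measure them with depth.

```bash
python3 - <<'E'
from h import *
z=np.load('/tmp/top0.npz');W,p,d=z['W'],z['p'].astype(int),z['d']
bright=(p.min(2)>125)&(d>0)
for n,(u,v),R in [('g2',(262,238),26),('g3',(320,233),22),('gL',(391,246),29),('gS',(442,243),17),('brg',(207,231),22),('fl',(146,258),26),('n2',(157,160),36),('nL',(254,149),38),('n3',(343,139),32),('nS',(428,147),29)]:
    m=np.zeros(d.shape,bool);m[v-R:v+R,u-R:u+R]=1
    A=W[m&(d>0)]
    print(n,'zpct',np.percentile(A[:,2],[5,50,90,99]).round(4),end=' ')
    if n[0]=='n': 
        q=W[m&(p.min(2)>150)]
        (c,s,a)=cv2.minAreaRect((q[:,:2]*1000).astype(np.float32)); print(np.round(c,1),np.round(s,1),round(a,1))
    else:
        q=W[m&(p.min(2)>110)]; h=A[A[:,2]>.031]
        c,rad=cv2.minEnclosingCircle((q[:,:2]*1000).astype(np.float32))
        print('disc',np.round(c,1),round(rad*2,1),'hub',(h.mean(0)*1000).round(1) if len(h) else None,len(h))
c=r.calibration('wrist');s=r.get_state();Rc=np.array(c['R']);print('wrist cam pos',-Rc.T@c['t'],'axis',Rc[2],'x',Rc[0],c['fov_y'],s['tool_pos'])
E
```

```text
g2 zpct [-0.0039  0.0014  0.0163  0.0405] disc [420.7  31.7] 163.4 hub [436.   69.4  38.7] 132
g3 zpct [-0.0038  0.0009  0.0164  0.041 ] disc [431.8 -46.5] 94.4 hub [446.5 -50.5  38.6] 131
gL zpct [-0.0037  0.0024  0.0163  0.0401] disc [ 404.5 -141.1] 202.6 hub [ 415.8 -191.4   38.6] 136
gS zpct [-0.004   0.0009  0.0364  0.0415] disc [ 406.9 -181.9] 283.9 hub [ 420.7 -297.1   38.6] 137
brg zpct [-0.0038  0.0014  0.0165  0.0206] disc [428.  88.] 273.3 hub None 0
fl zpct [-0.0041  0.0004  0.0116  0.032 ] disc [385.4 158.5] 400.4 hub [395.5 306.6  32.3] 51
n2 zpct [-0.0035  0.0024  0.0119  0.0158] [542.7 143.6] [463.5 149. ] 67.4
nL zpct [-0.0031  0.0033  0.0123  0.0158] [533.7  66.8] [334.  155.5] 11.1
n3 zpct [-0.0033  0.0023  0.012   0.0156] [540.3 -97.4] [108.6 311.8] 89.5
nS zpct [-0.0036  0.0017  0.0116  0.0156] [ 537.  -164.5] [ 95.8 379. ] 36.9
wrist cam pos [ 0.23610777 -0.58168394  0.38384945] axis [-0.24578326 -0.06941404 -0.96683622] x [ 0.27718744 -0.96081472 -0.00148319] 70.59609741307995 [ 0.17360892 -0.59984834  0.23800648]
```

View pics/side0.png

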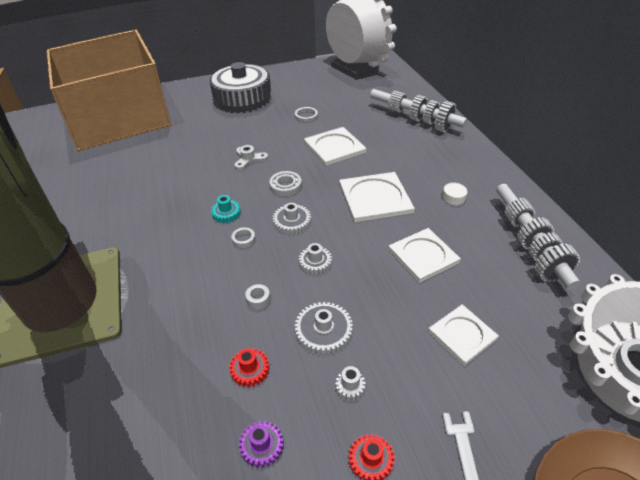

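```bash
cat >> h.py <<'E'
def onplane(c,shape,z):
    D=world(c,np.ones(shape)); C=-np.array(c['R']).T@np.array(c['t']); v=D-C
    return C+v*((z-C[2])/v[...,2])[...,None]
E
python3 - <<'E'
from h import *
z=np.load('/tmp/top0.npz');p=z['p'];c=r.calibration('top')
def blob(z0,u,v,th):
    P=onplane(c,(480,640),z0); m=(p.min(2)>th).astype(np.uint8)
    n,l,st,ce=cv2.connectedComponentsWithStats(m)
    w=l[v-8:v+8,u-8:u+8];w=w[w>0];k=np.bincount(w).argmax()
    return (P[l==k][:,:2]*1000).astype(np.float32)
for n,(u,v) in dict(n2=(157,160),nL=(254,149),n3=(343,139),nS=(428,147)).items():
    q=blob(.012,u,v,140); print(n,[np.round(x,1) for x in cv2.minAreaRect(q)])
for n,(u,v) in dict(g2=(262,238),g3=(320,233),gL=(391,246),gS=(442,243),brg=(207,231)).items():
    for th in(90,120):
        q=blob(.014,u,v,th); cc,rr=cv2.minEnclosingCircle(q);print(n,th,np.round(cc,1),round(2*rr,1),end=' ')
    print()
P=onplane(c,(480,640),0.)
print('bench px grey',p[200,300])
E
```

```text
n2 [array([602., 288.]), array([110.8, 111.2]), np.float64(10.2)]
nL [array([620. ,  83.5]), array([126.8, 126.8]), np.float64(83.9)]
n3 [array([638.7, -98.9]), array([94.9, 94.6]), np.float64(11.2)]
nS [array([ 618.7, -273.7]), array([78.4, 78.9]), np.float64(17.8)]
g2 90 [466.9 -82.2] 1075.0 g2 120 [436.1  69.5] 36.2 
g3 90 [466.9 -82.2] 1075.0 g3 120 [446.7 -50.4] 60.2 
gL 90 [466.9 -82.2] 1075.0 gL 120 [ 416.2 -191.4] 36.5 
gS 90 [466.9 -82.2] 1075.0 gS 120 [ 421.3 -297.9] 44.8 
brg 90 [466.9 -82.2] 1075.0 brg 120 [453.5 182.4] 70.2 
bench px grey [ 94  97 104]
```

The side view confirms the layout, and the nest sizes measure as expected. I start with the smallest gear and move above it.

Request:
step_arm:
  increments:
    - [[2.4, 3.0, 0], [0, 0, 0]]
    - [[2.4, 3.0, 0], [0, 0, 0]]
    - [[2.4, 3.0, 0], [0, 0, 0]]
    - [[2.4, 3.0, 0], [0, 0, 0]]
    - [[2.5, 3.0, -1.4], [0, 0, 0]]
    - [[2.5, 3.0, -1.4], [0, 0, 0]]
    - [[2.5, 3.0, -1.4], [0, 0, 0]]
    - [[2.5, 3.1, -1.4], [0, 0, 0]]
    - [[2.5, 3.1, -1.4], [0, 0, 0]]
    - [[2.6, 3.0, -1.4], [0, 0, 0]]
  fingers: 0.6
  grip_force: 40

```text
clock: 1.1
tool_pos: [0.4214, -0.2969, 0.154]
eef_rot: [0.99, 0.14, -0.0, -0.0]
contact_force: [0.6, 0.5, 0.2]
opening: 0.6
finger_force: 0.0
```

```bash
cat >> h.py <<'E'
def hub(x,y,f=None):
    "hub centre from wrist depth near the guess (m)"
    s=r.get_state();c,p,d=snap('wrist',f);W=world(c,d)
    m=(d>0)&(W[...,2]>.03)&(W[...,2]<.05)&(np.hypot(W[...,0]-x,W[...,1]-y)<.03)
    P=onplane(c,d.shape,.039)[m]
    cc,rr=cv2.minEnclosingCircle((P[:,:2]*1000).astype(np.float32))
    print('tcp',s['tool_pos'].round(4),'hub mean',(W[m].mean(0)*1000).round(1),'circ',np.round(cc,1),round(2*rr,1),m.sum())
E
python3 - <<'E'
from h import *
hub(.421,-.2975,'w1.png')
E
```

```text
tcp [ 0.4214 -0.2969  0.154 ] hub mean [ 421.2 -297.1   38.5] circ [ 421.1 -296.8] 27.2 834
```

View pics/w1.png

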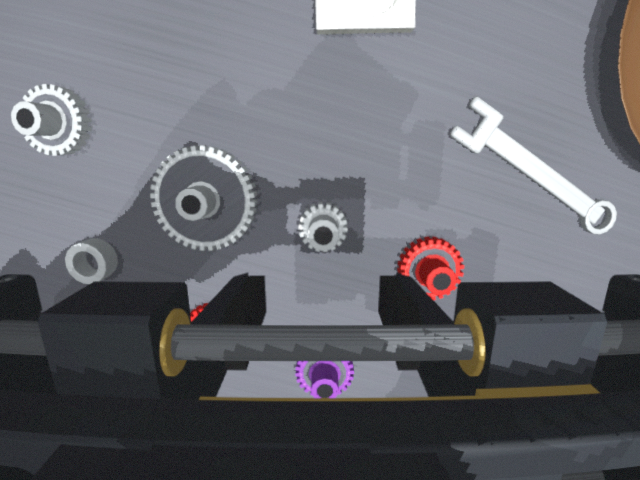

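The wrist view puts the small gear's hub at pixel (323,235). That position matches the top camera to within 0.5 mm, so I descend.

Request:
step_arm:
  increments:
    - [[0, 0, -1.6], [0, 0, 0]]
    - [[0, 0, -1.6], [0, 0, 0]]
    - [[0, 0, -1.6], [0, 0, 0]]
    - [[0, 0, -1.6], [0, 0, 0]]
    - [[0, 0, -1.6], [0, 0, 0]]
    - [[0, 0, -1.6], [0, 0, 0]]
    - [[0, 0, -1.6], [0, 0, 0]]
    - [[0, 0, -1.2], [0, 0, 0]]
    - [[0, 0, -0.8], [0, 0, 0]]
    - [[0, 0, -0.4], [0, 0, 0]]

```text
clock: 2.15
tool_pos: [0.4206, -0.2983, 0.0181]
eef_rot: [0.99, 0.14, -0.0, -0.0]
contact_force: [0.3, -0.2, 0.3]
opening: 0.599
finger_force: 0.0
```

Request:
step_arm:
  increments:
    - [[0, 0, 0], [0, 0, 0]]
    - [[0, 0, 0], [0, 0, 0]]
    - [[0, 0, 0], [0, 0, 0]]
    - [[0, 0, 0], [0, 0, 0]]
    - [[0, 0, 0], [0, 0, 0]]
    - [[0, 0, 0], [0, 0, 0]]
    - [[0, 0, 0.2], [0, 0, 0]]
    - [[0, 0, 0.4], [0, 0, 0]]
    - [[0, 0, 0.5], [0, 0, 0]]
    - [[0, 0, 0.5], [0, 0, 0]]
  fingers: 0
  grip_force: 40

```text
clock: 3.15
tool_pos: [0.4207, -0.2983, 0.0351]
eef_rot: [0.99, 0.14, -0.0, -0.0]
contact_force: [-0.5, 0.5, -1.0]
opening: 0.284
finger_force: 40.0
```

Request:
step_arm:
  increments:
    - [[1.8, 0.2, 0.5], [0, 0, 0]]
    - [[2.3, 0.3, 0.5], [0, 0, 0]]
    - [[2.4, 0.3, 0.5], [0, 0, 0]]
    - [[2.5, 0.3, 0], [0, 0, 0]]
    - [[2.5, 0.3, 0], [0, 0, 0]]
    - [[2.5, 0.3, 0], [0, 0, 0]]
    - [[2.4, 0.3, 0], [0, 0, 0]]
    - [[2.0, 0.3, 0], [0, 0, 0]]
    - [[1.4, 0.15, 0], [0, 0, 0]]
    - [[0, 0, 0], [0, 0, 0]]

```text
clock: 4.15
tool_pos: [0.621, -0.2725, 0.0499]
eef_rot: [0.99, 0.141, 0.001, -0.0]
contact_force: [0.5, 1.1, -0.5]
opening: 0.281
finger_force: 40.0
```

Request:
step_arm:
  increments:
    - [[-0.2, -0.1, -0.4], [0, 0, 0]]
    - [[0, 0, -0.5], [0, 0, 0]]
    - [[0, 0, -0.5], [0, 0, 0]]
    - [[0, 0, -0.5], [0, 0, 0]]
    - [[0, 0, -0.3], [0, 0, 0]]
    - [[0, 0, -0.2], [0, 0, 0]]
    - [[0, 0, -0.2], [0, 0, 0]]
    - [[0, 0, -0.1], [0, 0, 0]]
    - [[0, 0, 0], [0, 0, 0]]
    - [[0, 0, 0], [0, 0, 0]]

```text
clock: 5.15
tool_pos: [0.6169, -0.2749, 0.0233]
eef_rot: [0.99, 0.14, 0.0, 0.0]
contact_force: [-1.8, 0.6, 4.0]
opening: 0.286
finger_force: 40.0
```

Request:
step_arm:
  increments:
    - [[0, 0, 0], [0, 0, 0]]
    - [[0, 0, 0], [0, 0, 0]]
    - [[0, 0, 0], [0, 0, 0]]
    - [[0, 0, 0], [0, 0, 0]]
    - [[0, 0, 0], [0, 0, 0]]
    - [[0, 0, 1], [0, 0, 0]]
    - [[0, 0, 2], [0, 0, 0]]
    - [[0, 0, 2.5], [0, 0, 0]]
    - [[0, 0, 2.5], [0, 0, 0]]
    - [[0, 0, 2], [0, 0, 0]]
  fingers: 0.6

```text
clock: 6.15
tool_pos: [0.6174, -0.2751, 0.1251]
eef_rot: [0.99, 0.14, 0.001, 0.001]
contact_force: [1.0, 0.2, 0.2]
opening: 0.6
finger_force: 0.0
```

Request:
step_arm:
  increments:
    - [[-1.6, 0.6, 0], [0, 0, 0]]
    - [[-2.1, 0.9, 0], [0, 0, 0]]
    - [[-2.4, 1.0, 0], [0, 0, 0]]
    - [[-2.4, 1.0, 0], [0, 0, 0]]
    - [[-2.4, 1.0, 0], [0, 0, 0]]
    - [[-2.4, 1.0, 0], [0, 0, 0]]
    - [[-2.4, 1.0, 0], [0, 0, 0]]
    - [[-2.3, 1.0, 0], [0, 0, 0]]
    - [[-1.4, 0.6, 0], [0, 0, 0]]
    - [[-0.7, 0.2, 0], [0, 0, 0]]

```text
clock: 7.15
tool_pos: [0.4147, -0.1914, 0.1235]
eef_rot: [0.99, 0.141, -0.0, -0.0]
contact_force: [0.3, 0.1, 0.0]
opening: 0.598
finger_force: 0.0
```

```bash
python3 - <<'E'
from h import *
hub(.416,-.1915)
c,p,d=snap('top','top1.png');W=world(c,d)
m=(d>0)&(np.hypot(W[...,0]-.6187,W[...,1]+.2737)<.03)&(W[...,2]>.034)
print('gS',(W[m].mean(0)*1000).round(1),m.sum())
cv2.imwrite('pics/top1c.png',cv2.resize(p[90:290,100:500,::-1],(800,400)))
E
```

```text
tcp [ 0.4147 -0.1914  0.1235] hub mean [ 416.5 -190.6   38.5] circ [ 416.5 -190.6] 27.0 1047
gS [ 615.6 -274.4   42.5] 139
```

View pics/top1c.png

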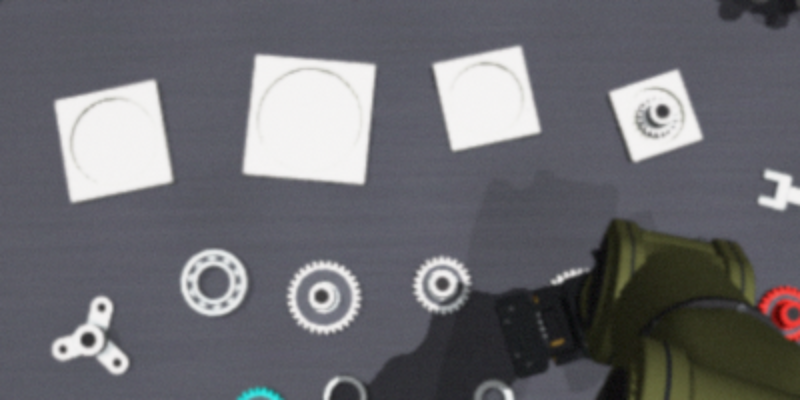

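The small gear sits in its nest, at crop pixel (660,115), about 3 mm off centre. The largest gear is next.

Request:
step_arm:
  increments:
    - [[0.1, 0, -1.0], [0, 0, 0]]
    - [[0, 0, -1.3], [0, 0, 0]]
    - [[0, 0, -1.5], [0, 0, 0]]
    - [[0, 0, -1.5], [0, 0, 0]]
    - [[0, 0, -1.5], [0, 0, 0]]
    - [[0, 0, -1.3], [0, 0, 0]]
    - [[0, 0, -1.0], [0, 0, 0]]
    - [[0, 0, -0.8], [0, 0, 0]]
    - [[0, 0, -0.5], [0, 0, 0]]
    - [[0, 0, -0.2], [0, 0, 0]]

```text
clock: 8.25
tool_pos: [0.4191, -0.1928, 0.0175]
eef_rot: [0.99, 0.14, -0.001, -0.001]
contact_force: [-0.3, 0.4, -0.5]
opening: 0.6
finger_force: 0.0
```

Request:
step_arm:
  increments:
    - [[0, 0, 0], [0, 0, 0]]
    - [[0, 0, 0], [0, 0, 0]]
    - [[0, 0, 0], [0, 0, 0]]
    - [[0, 0, 0], [0, 0, 0]]
    - [[0, 0, 0], [0, 0, 0]]
    - [[0, 0, 0], [0, 0, 0]]
    - [[0, 0, 0.2], [0, 0, 0]]
    - [[0, 0, 0.4], [0, 0, 0]]
    - [[0, 0, 0.5], [0, 0, 0]]
    - [[0, 0, 0.5], [0, 0, 0]]
  fingers: 0
  grip_force: 55

```text
clock: 9.25
tool_pos: [0.4184, -0.1928, 0.0346]
eef_rot: [0.99, 0.14, -0.002, -0.001]
contact_force: [-1.1, 0.3, -5.1]
opening: 0.281
finger_force: 55.0
```

Request:
step_arm:
  increments:
    - [[1.5, 1.3, 0.5], [0, 0, 0]]
    - [[2.6, 2.1, 0.5], [0, 0, 0]]
    - [[2.9, 2.4, 0], [0, 0, 0]]
    - [[2.4, 2.0, 0], [0, 0, 0]]
    - [[1.9, 2.3, 0], [0, 0, 0]]
    - [[1.4, 2.6, 0], [0, 0, 0]]
    - [[1.5, 3.0, 0], [0, 0, 0]]
    - [[1.5, 3.0, 0], [0, 0, 0]]
    - [[1.5, 3.0, 0], [0, 0, 0]]
    - [[1.3, 2.5, 0], [0, 0, 0]]

```text
clock: 10.25
tool_pos: [0.6035, 0.0515, 0.0444]
eef_rot: [0.99, 0.141, -0.002, -0.001]
contact_force: [1.1, -0.2, -4.6]
opening: 0.286
finger_force: 55.0
```

Request:
step_arm:
  increments:
    - [[0.9, 1.6, 0], [0, 0, 0]]
    - [[0.6, 1.1, 0], [0, 0, 0]]
    - [[0.3, 0.5, 0], [0, 0, 0]]
    - [[0, 0, 0], [0, 0, 0]]
    - [[0, 0, -0.4], [0, 0, 0]]
    - [[0, 0, -0.4], [0, 0, 0]]
    - [[0, 0, -0.4], [0, 0, 0]]
    - [[0, 0, -0.4], [0, 0, 0]]
    - [[0, 0, -0.2], [0, 0, 0]]
    - [[0, 0, 0], [0, 0, 0]]

```text
clock: 11.25
tool_pos: [0.6211, 0.0813, 0.0257]
eef_rot: [0.99, 0.14, -0.002, -0.001]
contact_force: [-0.2, -0.7, -5.6]
opening: 0.281
finger_force: 55.0
```

Request:
step_arm:
  increments:
    - [[0, 0.2, 0], [0, 0, 0]]
    - [[0, 0, -0.1], [0, 0, 0]]
    - [[0, 0, -0.1], [0, 0, 0]]
    - [[0, 0, -0.1], [0, 0, 0]]
    - [[0, 0, -0.1], [0, 0, 0]]
    - [[0, 0, 0], [0, 0, 0]]
    - [[0, 0, 0], [0, 0, 0]]
    - [[0, 0, 0], [0, 0, 0]]
    - [[0, 0, 0], [0, 0, 0]]
    - [[0, 0, 0], [0, 0, 0]]

```text
clock: 12.25
tool_pos: [0.6214, 0.0833, 0.0224]
eef_rot: [0.99, 0.14, -0.001, -0.001]
contact_force: [-1.2, -1.1, -0.3]
opening: 0.281
finger_force: 55.0
```

Request:
step_arm:
  increments:
    - [[0, 0, 0], [0, 0, 0]]
    - [[0, 0, 0], [0, 0, 0]]
    - [[0, 0, 0], [0, 0, 0]]
    - [[0, 0, 0], [0, 0, 0]]
    - [[0, 0, 0], [0, 0, 0]]
    - [[0, 0, 1], [0, 0, 0]]
    - [[0, 0, 2], [0, 0, 0]]
    - [[0, 0, 2.5], [0, 0, 0]]
    - [[0, 0, 2.5], [0, 0, 0]]
    - [[0, 0, 2], [0, 0, 0]]
  fingers: 0.6

```text
clock: 13.25
tool_pos: [0.622, 0.0835, 0.1244]
eef_rot: [0.99, 0.14, -0.001, -0.001]
contact_force: [-0.5, -0.1, -0.3]
opening: 0.601
finger_force: 0.0
```

Request:
step_arm:
  increments:
    - [[-1.4, -0.1, 0], [0, 0, 0]]
    - [[-2.0, -0.2, 0], [0, 0, 0]]
    - [[-2.5, -0.2, 0], [0, 0, 0]]
    - [[-2.5, -0.2, 0], [0, 0, 0]]
    - [[-2.5, -0.2, 0], [0, 0, 0]]
    - [[-2.5, -0.2, 0], [0, 0, 0]]
    - [[-2.3, -0.2, 0], [0, 0, 0]]
    - [[-1.7, -0.1, 0], [0, 0, 0]]
    - [[-0.9, 0, 0], [0, 0, 0]]
    - [[-0.3, 0, 0], [0, 0, 0]]

```text
clock: 14.25
tool_pos: [0.4351, 0.0695, 0.1227]
eef_rot: [0.99, 0.141, -0.001, -0.001]
contact_force: [0.9, 0.5, -0.5]
opening: 0.598
finger_force: 0.0
```

```bash
python3 - <<'E'
from h import *
hub(.436,.0695)
c,p,d=snap('top');W=world(c,d)
m=(d>0)&(np.hypot(W[...,0]-.62,W[...,1]-.0835)<.03)&(W[...,2]>.034)
print('gL',(W[m].mean(0)*1000).round(1),m.sum())
E
```

```text
tcp [0.4351 0.0695 0.1227] hub mean [437.2  70.7  38.6] circ [437.2  70.8] 27.2 1054
gL [618.4  83.   42.3] 125
```

Request:
step_arm:
  increments:
    - [[0.1, 0.1, -1.0], [0, 0, 0]]
    - [[0, 0, -1.3], [0, 0, 0]]
    - [[0, 0, -1.5], [0, 0, 0]]
    - [[0, 0, -1.5], [0, 0, 0]]
    - [[0, 0, -1.5], [0, 0, 0]]
    - [[0, 0, -1.3], [0, 0, 0]]
    - [[0, 0, -1.0], [0, 0, 0]]
    - [[0, 0, -0.8], [0, 0, 0]]
    - [[0, 0, -0.5], [0, 0, 0]]
    - [[0, 0, -0.1], [0, 0, 0]]

```text
clock: 15.35
tool_pos: [0.4412, 0.0712, 0.0214]
eef_rot: [0.99, 0.141, -0.006, -0.001]
contact_force: [0.7, 0.2, -0.2]
opening: 0.6
finger_force: 0.0
```

Request:
step_arm:
  increments:
    - [[0, 0, 0], [0, 0, 0]]
    - [[0, 0, 0], [0, 0, 0]]
    - [[0, 0, 0], [0, 0, 0]]
    - [[0, 0, 0], [0, 0, 0]]
    - [[0, 0, 0], [0, 0, 0]]
    - [[0, 0, 0], [0, 0, 0]]
    - [[0, 0, 0.2], [0, 0, 0]]
    - [[0, 0, 0.4], [0, 0, 0]]
    - [[0, 0, 0.5], [0, 0, 0]]
    - [[0, 0, 0.5], [0, 0, 0]]
  fingers: 0
  grip_force: 50

```text
clock: 16.35
tool_pos: [0.4405, 0.0707, 0.0393]
eef_rot: [0.99, 0.14, -0.006, -0.001]
contact_force: [0.1, -0.0, -3.3]
opening: 0.278
finger_force: 50.0
```

Request:
step_arm:
  increments:
    - [[1.4, 1.0, 0.5], [0, 0, 0]]
    - [[2.4, 1.7, 0.5], [0, 0, 0]]
    - [[2.4, 1.8, 0], [0, 0, 0]]
    - [[2.0, 1.5, 0], [0, 0, 0]]
    - [[1.2, 2.0, 0], [0, 0, 0]]
    - [[1.3, 2.6, 0], [0, 0, 0]]
    - [[1.5, 3.0, 0], [0, 0, 0]]
    - [[1.5, 3.0, 0], [0, 0, 0]]
    - [[1.4, 2.6, 0], [0, 0, 0]]
    - [[0.8, 1.5, 0], [0, 0, 0]]

```text
clock: 17.35
tool_pos: [0.5997, 0.2805, 0.0494]
eef_rot: [0.99, 0.141, -0.006, -0.002]
contact_force: [-0.3, -0.1, -3.9]
opening: 0.281
finger_force: 50.0
```

Request:
step_arm:
  increments:
    - [[0.3, 0.4, 0], [0, 0, 0]]
    - [[0.2, 0.3, 0], [0, 0, 0]]
    - [[0, 0.1, -0.2], [0, 0, 0]]
    - [[0, 0, -0.4], [0, 0, 0]]
    - [[0, 0, -0.4], [0, 0, 0]]
    - [[0, 0, -0.4], [0, 0, 0]]
    - [[0, 0, -0.3], [0, 0, 0]]
    - [[0, 0, -0.2], [0, 0, 0]]
    - [[0, 0, -0.1], [0, 0, 0]]
    - [[0, 0, 0], [0, 0, 0]]

```text
clock: 18.35
tool_pos: [0.6044, 0.2859, 0.0286]
eef_rot: [0.99, 0.141, -0.006, -0.001]
contact_force: [0.9, 0.2, -3.4]
opening: 0.282
finger_force: 50.0
```

Request:
step_arm:
  increments:
    - [[0, 0.2, 0], [0, 0, 0]]
    - [[0, 0, -0.1], [0, 0, 0]]
    - [[0, 0, -0.1], [0, 0, 0]]
    - [[0, 0, -0.1], [0, 0, 0]]
    - [[0, 0, 0], [0, 0, 0]]
    - [[0, 0, 0], [0, 0, 0]]
    - [[0, 0, 0], [0, 0, 0]]
    - [[0, 0, 0], [0, 0, 0]]
    - [[0, 0, 0], [0, 0, 0]]
    - [[0, 0, 0], [0, 0, 0]]

```text
clock: 19.35
tool_pos: [0.6045, 0.2881, 0.0268]
eef_rot: [0.99, 0.14, -0.005, -0.001]
contact_force: [-3.1, -1.5, 5.4]
opening: 0.282
finger_force: 50.0
```

Request:
step_arm:
  increments:
    - [[0, 0, 0], [0, 0, 0]]
    - [[0, 0, 0], [0, 0, 0]]
    - [[0, 0, 0], [0, 0, 0]]
    - [[0, 0, 0], [0, 0, 0]]
    - [[0, 0, 0], [0, 0, 0]]
    - [[0, 0, 1], [0, 0, 0]]
    - [[0, 0, 2], [0, 0, 0]]
    - [[0, 0, 2.5], [0, 0, 0]]
    - [[0, 0, 2.5], [0, 0, 0]]
    - [[0, 0, 2], [0, 0, 0]]
  fingers: 0.6

```text
clock: 20.35
tool_pos: [0.6052, 0.2886, 0.1294]
eef_rot: [0.99, 0.141, -0.004, -0.001]
contact_force: [-0.8, 0.5, 0.1]
opening: 0.599
finger_force: 0.0
```

Request:
step_arm:
  increments:
    - [[-1.0, -2.1, 0], [0, 0, 0]]
    - [[-1.7, -3.7, 0], [0, 0, 0]]
    - [[-2.0, -4.2, 0], [0, 0, 0]]
    - [[-2.0, -4.3, 0], [0, 0, 0]]
    - [[-2.0, -4.3, 0], [0, 0, 0]]
    - [[-2.0, -4.3, 0], [0, 0, 0]]
    - [[-2.0, -4.2, 0], [0, 0, 0]]
    - [[-1.7, -3.7, 0], [0, 0, 0]]
    - [[-1.0, -2.1, 0], [0, 0, 0]]
    - [[-0.4, -0.9, 0], [0, 0, 0]]

```text
clock: 21.35
tool_pos: [0.4458, -0.0529, 0.127]
eef_rot: [0.99, 0.139, -0.005, 0.001]
contact_force: [0.6, 0.2, -0.4]
opening: 0.601
finger_force: 0.0
```

```bash
python3 - <<'E'
from h import *
hub(.4465,-.0505,'w3.png')
c,p,d=snap('top');W=world(c,d)
m=(d>0)&(np.hypot(W[...,0]-.602,W[...,1]-.288)<.03)&(W[...,2]>.034)
print('g2',(W[m].mean(0)*1000).round(1),m.sum())
E
```

```text
tcp [ 0.4458 -0.0529  0.127 ] hub mean [447.4 -49.5  38.5] circ [447.3 -49.6] 27.0 1028
g2 [599.9 286.5  42.1] 129
```

Request:
step_arm:
  increments:
    - [[0, 0.2, -1.0], [0, 0, 0]]
    - [[0, 0, -1.4], [0, 0, 0]]
    - [[0, 0, -1.5], [0, 0, 0]]
    - [[0, 0, -1.5], [0, 0, 0]]
    - [[0, 0, -1.5], [0, 0, 0]]
    - [[0, 0, -1.3], [0, 0, 0]]
    - [[0, 0, -1.1], [0, 0, 0]]
    - [[0, 0, -0.9], [0, 0, 0]]
    - [[0, 0, -0.5], [0, 0, 0]]
    - [[0, 0, 0], [0, 0, 0]]

```text
clock: 22.45
tool_pos: [0.4471, -0.0455, 0.0176]
eef_rot: [0.99, 0.143, -0.006, -0.001]
contact_force: [-0.3, -0.6, 1.1]
opening: 0.6
finger_force: 0.0
```

Request:
step_arm:
  increments:
    - [[0, 0, 0], [0, 0, 0]]
    - [[0, 0, 0], [0, 0, 0]]
    - [[0, 0, 0], [0, 0, 0]]
    - [[0, 0, 0], [0, 0, 0]]
    - [[0, 0, 0], [0, 0, 0]]
    - [[0, 0, 0], [0, 0, 0]]
    - [[0, 0, 0.2], [0, 0, 0]]
    - [[0, 0, 0.4], [0, 0, 0]]
    - [[0, 0, 0.5], [0, 0, 0]]
    - [[0, 0, 0.5], [0, 0, 0]]
  fingers: 0
  grip_force: 45

```text
clock: 23.45
tool_pos: [0.446, -0.0481, 0.0349]
eef_rot: [0.99, 0.14, -0.006, -0.001]
contact_force: [-0.0, -0.6, -2.6]
opening: 0.279
finger_force: 45.0
```

Request:
step_arm:
  increments:
    - [[1.4, -0.3, 0.5], [0, 0, 0]]
    - [[2.2, -0.6, 0.5], [0, 0, 0]]
    - [[2.4, -0.7, 0], [0, 0, 0]]
    - [[2.5, -0.7, 0], [0, 0, 0]]
    - [[2.5, -0.7, 0], [0, 0, 0]]
    - [[2.5, -0.7, 0], [0, 0, 0]]
    - [[2.4, -0.6, 0], [0, 0, 0]]
    - [[1.8, -0.5, 0], [0, 0, 0]]
    - [[1.0, -0.2, 0], [0, 0, 0]]
    - [[0.5, -0.1, 0], [0, 0, 0]]

```text
clock: 24.45
tool_pos: [0.6385, -0.0997, 0.0442]
eef_rot: [0.99, 0.14, -0.006, -0.001]
contact_force: [-0.6, 0.5, -1.6]
opening: 0.283
finger_force: 45.0
```

Request:
step_arm:
  increments:
    - [[0, 0, 0], [0, 0, 0]]
    - [[0, 0, 0], [0, 0, 0]]
    - [[0, 0, -0.2], [0, 0, 0]]
    - [[0, 0, -0.4], [0, 0, 0]]
    - [[0, 0, -0.4], [0, 0, 0]]
    - [[0, 0, -0.4], [0, 0, 0]]
    - [[0, 0, -0.2], [0, 0, 0]]
    - [[0, 0, -0.1], [0, 0, 0]]
    - [[0, 0, 0], [0, 0, 0]]
    - [[0, 0, 0], [0, 0, 0]]

```text
clock: 25.45
tool_pos: [0.6386, -0.0991, 0.0278]
eef_rot: [0.99, 0.14, -0.006, -0.001]
contact_force: [-0.2, 0.5, -2.0]
opening: 0.284
finger_force: 45.0
```

Down another 0.6 cm onto the floor, then release.

Request:
step_arm:
  increments:
    - [[0, 0, -0.2], [0, 0, 0]]
    - [[0, 0, -0.1], [0, 0, 0]]
    - [[0, 0, -0.1], [0, 0, 0]]
    - [[0, 0, -0.1], [0, 0, 0]]
    - [[0, 0, -0.1], [0, 0, 0]]
    - [[0, 0, 0], [0, 0, 0]]
    - [[0, 0, 0], [0, 0, 0]]
    - [[0, 0, 0], [0, 0, 0]]
    - [[0, 0, 0], [0, 0, 0]]
    - [[0, 0, 0], [0, 0, 0]]

```text
clock: 26.45
tool_pos: [0.6385, -0.0992, 0.0231]
eef_rot: [0.99, 0.14, -0.006, -0.0]
contact_force: [-3.8, -0.5, 6.8]
opening: 0.281
finger_force: 45.0
```

Request:
step_arm:
  increments:
    - [[0, 0, 0], [0, 0, 0]]
    - [[0, 0, 0], [0, 0, 0]]
    - [[0, 0, 0], [0, 0, 0]]
    - [[0, 0, 0], [0, 0, 0]]
    - [[0, 0, 0], [0, 0, 0]]
    - [[0, 0, 1], [0, 0, 0]]
    - [[0, 0, 2], [0, 0, 0]]
    - [[0, 0, 2.5], [0, 0, 0]]
    - [[0, 0, 2.5], [0, 0, 0]]
    - [[0, 0, 2], [0, 0, 0]]
  fingers: 0.6

```text
clock: 27.45
tool_pos: [0.6394, -0.0988, 0.1252]
eef_rot: [0.99, 0.141, -0.004, -0.001]
contact_force: [0.1, -0.7, -1.0]
opening: 0.597
finger_force: 0.0
```

Request:
step_arm:
  increments:
    - [[-1, 0, 1], [0, 0, 0]]
    - [[-2, 0, 1], [0, 0, 0]]
    - [[-2, 0, 1], [0, 0, 0]]
    - [[-2, 0, 1], [0, 0, 0]]
    - [[-2, 0, 1], [0, 0, 0]]
    - [[-2, 0, 1], [0, 0, 0]]
    - [[-2, 0, 0], [0, 0, 0]]
    - [[-1, 0, 0], [0, 0, 0]]
    - [[0, 0, 0], [0, 0, 0]]
    - [[0, 0, 0], [0, 0, 0]]

```text
clock: 28.45
tool_pos: [0.4991, -0.0992, 0.1819]
eef_rot: [0.99, 0.14, -0.005, -0.001]
contact_force: [1.7, -0.8, -0.9]
opening: 0.598
finger_force: 0.0
```

```bash
python3 - <<'E'
from h import *
c,p,d=snap('top');W=world(c,d);snap('side','side9.png')
for n,x,y in[('gL',.62,.0835),('g2',.602,.288),('g3',.6387,-.0989),('gS',.6187,-.2737)]:
    m=(d>0)&(np.hypot(W[...,0]-x,W[...,1]-y)<.03)&(W[...,2]>.034)
    print(n,(W[m].mean(0)*1000).round(1),m.sum(),'err',np.round((W[m].mean(0)[:2]-[x,y])*1000,1))
cv2.imwrite('pics/top9c.png',cv2.resize(p[90:290,100:500,::-1],(800,400)))
E
```

```text
gL [618.2  82.9  42.4] 128 err [-1.8 -0.6]
g2 [600.  286.2  42.3] 132 err [-2.  -1.8]
g3 [640.8 -96.5  42.5] 66 err [2.1 2.4]
gS [ 615.5 -274.1   42.6] 142 err [-3.2 -0.4]
```

View pics/top9c.png

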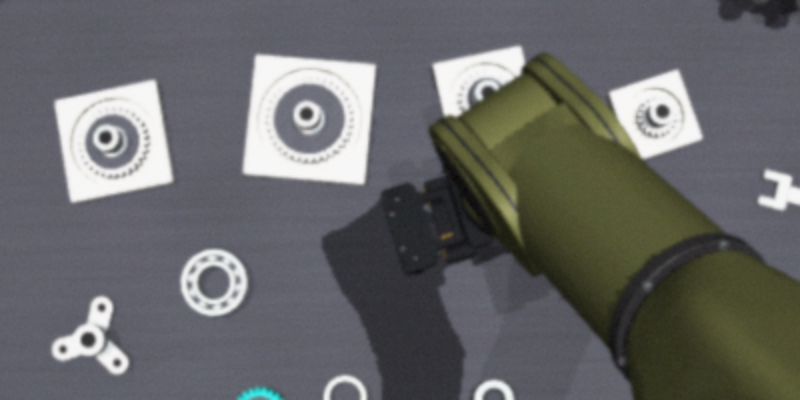

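View pics/side9.png

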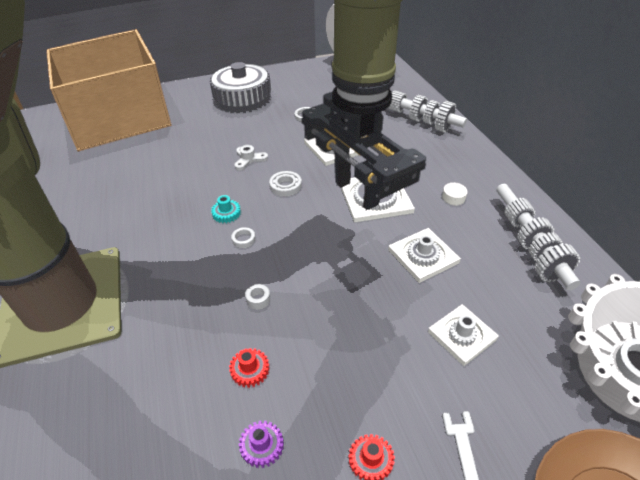

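All four gears lie flat in their nests (top crop about (105,140), (307,115), (487,92) and (660,112)), each within about 4 mm of centre. The bearing and flange have not moved, so I hand the job in.

```bash
python3 -c "
from plant import r
print(r.finish_job())"
```

```text
the job is handed in; nothing more can be done
None
```

I put all four gears hub up in their matching nests, each within about 4 mm of centre by the last camera check, left the bearing and flange where they lay, and handed the job in at about 28.5 s; it returned no verdict.

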